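# Lay out the reagent tray for a test run

### The arm

A 6-joint arm with a two-finger parallel gripper is mounted at the origin on the work surface. World frame = base frame: x ahead of the robot, y to its left, z up, the work surface at z = 0. Lengths are in m, angles in rad, forces in N, time in s.
With the tool pointing down it reaches from about 0.375 to 0.9 m from the base axis. Payload 3.1 kg.
Tool frame: the origin (TCP) lies where the fingers leave the gripper's body, on its centre line; the fingertips stand manip.tip_reach ahead of it and the grasp point (between the pads) lies 54 mm ahead of it (manip.tip_reach is the distance from the TCP to the fingertips, in m); z points along the fingers, y is the direction in which the jaws open and shut (so a half turn about z gives the same grasp; the last joint's range is limited). The gripper opens to 85 mm and grips with 20 to 120 N. Pads are 22 mm wide; open, the fingers measure 114 mm over their backs; the gripper's body (76 mm by 85 mm) begins 54 mm behind the grasp point. The pads swing forward as they close: fully open they stand 13 mm farther back than shut.
Start: joints at [1.006, 0.527, 1.433, -0, 1.181, -0.178], TCP at [0.236, 0.579, 0.304] pointing down, gripper open.
Joint ranges: [-3.08, 3.08], [-0.75, 2.2], [0.22, 2.44], [-1.43, 4.57], [0, 2.65], [-2.85, 2.85]. Speed limits (rad/s): [2.79, 2.79, 3.14, 3.14, 3.14, 3.14].

### API

Orientations are given as a unit quaternion [x, y, z, w].
In Python, from station import manip, cams, order gives the robot as it stands. The module is installed in compiled form; this text tells all that it offers.
- The arm moves only by the tool drive_tool, never from a script. Its arguments are lists of equal length, an entry for each row: "linear": the shift along the tool's x, y, z in mm, a list of three; "rot": the turn, a rotation vector about the tool's x, y, z in degrees, a list of three; "hand": the finger opening in mm, from 0 to 85.4. A call has 1 to 20 rows; each row shifts and turns the pose as measured when the row begins, along the tool's axes as they then stand; what a row does not reach is not made up. A row lasts 1/12 s, in which the tool goes at most 41.7 mm and 7.16 degrees, less where a joint would pass 70% of its speed; a pose out of reach is approached as far as the arm can. A call with a gripper value outside its range is refused whole. The fingers move at their own pace and stop on an object; "force" is the grip in N (left out, the last holds). Time passes only in rows, so rows that do not move let the fingers close. It gives the time, the measured TCP pose, the force and the opening at its end, in the units of the state.
- manip.sense(): the state, without advancing time (a new reading comes with each control period).
- cams.snapshot(name): name is "scene" or "side" or "wrist"; returns the picture (480x640x3 uint8, red, green, blue); there is no depth.
- cams.camera_model(name): a dict with "vfov" (degrees; the focal length in pixels is half the picture's height over the tangent of half this angle, whatever the lens; pixels are square), "cx", "cy" (the principal point, pixels), "rvec" (rotation vector, rad) and "tvec" (3), from world to camera coordinates, as OpenCV has them. Camera axes: x right, y down, z forward; pixel columns grow to the right and rows downward; lengths in m; the calibration is good to about 2 mm. A picture is of the moment at which its call begins: read the wrist's pose just before it. camera_model takes no time and is no camera call; for the wrist camera it gives the pose at the moment of the call.
- order.sign_off(): hands the job in, once; it reports no verdict.
Trained networks look in the newest picture that a camera, given by its name, has taken for a name from the list of things; names that differ only in an ending like _2 or _b are one class to them, and where a whole thing is asked for, a point or a joint stands for the part that bears it (a point fixed in the world has none). Each returns a list of dicts, best first, with "score" (0 to 1); they miss things now and then, are a little off and sometimes report something else, mostly with a low value. They report only what shows in the picture. A call takes as long as a camera call. They do not tell look-alikes from the thing itself.
- cams.regions_of(label, camera): "pixels" (480x640 bool, what is visible of it) and "rect" ([left, top, right, bottom] in pixels, round what is visible of it).
- cams.spot_point(label, camera): "at" ([column, row] in pixels: a listed point, or the origin of a listed thing).
The state is a dict: "t": time; "q": joint angles; "qd": joint speeds; "tau": joint torques, N m; "tcp_pos": TCP position; "tool_rot": TCP orientation; "force": force on the tool from outside, world axes, zero at the start; "ft_torque": the same for the moment, N m; "finger_gap": opening from 0.0 (shut) to 1.0 (fully open).
Only numpy, scipy, OpenCV 4.12 (cv2) and the standard library are available. Lean on these libraries where they do the work, as an engineer would, in place of code of your own. Each camera call takes 0.05 s, during which the arm holds its last target. There are 200 camera calls.

### The job

Get the grey reagent tray ready for a test run: stand the white dropper bottles with the green, yellow and blue caps each in the well of its own colour, and set the cuvette block lengthwise in the black nest. Leave the red-capped bottle and the amber bottle where they stand; keep the bottles and the block upright, and set them down rather than drop them.

Things in the scene. Friction and masses are not known exactly. Their poses are not given: they have to be found in the camera images.
- green_bottle: Small white plastic dropper bottle with a green screw cap and a thin green band on its blank label: body 36 mm across up to 54 mm high, cap 26 mm across from 61 to 84 mm, 84 mm tall in all, 50 g. Loose, stands upright. Origin: centre of its underside, z up. Its body can be gripped from above.
- yellow_bottle: Small white plastic dropper bottle with a yellow screw cap and a thin yellow band on its blank label: body 36 mm across up to 54 mm high, cap 26 mm across from 61 to 84 mm, 84 mm tall in all, 50 g. Loose, stands upright. Origin: centre of its underside, z up. Its body can be gripped from above.
- blue_bottle: Small white plastic dropper bottle with a blue screw cap and a thin blue band on its blank label: body 36 mm across up to 54 mm high, cap 26 mm across from 61 to 84 mm, 84 mm tall in all, 50 g. Loose, stands upright. Origin: centre of its underside, z up. Its body can be gripped from above.
- cuvette_block: Block of 2 x 4 clear plastic cuvettes tied by a white band: 28 mm wide (x), 54 mm long (y), 45 mm tall, 40 g. Loose, open ends up. Origin: centre of its underside; x across, y along its length, z up. Grip it across its 28 mm width.
- green_well: Green bottle well in the grey tray: a fixed 74 mm square plate, 4 mm thick, with a round rim (inside 52, outside 60 mm across) rising to 16 mm above its underside. Origin: centre of its underside, 4 mm above the table; a bottle stands on the plate, 4 mm above the origin. x points across the tray, y along its row of four inserts, 80 mm apart, in any order.
- yellow_well: Yellow bottle well in the grey tray: a fixed 74 mm square plate, 4 mm thick, with a round rim (inside 52, outside 60 mm across) rising to 16 mm above its underside. Origin: centre of its underside, 4 mm above the table; a bottle stands on the plate, 4 mm above the origin. x points across the tray, y along its row of four inserts, 80 mm apart, in any order.
- blue_well: Blue bottle well in the grey tray: a fixed 74 mm square plate, 4 mm thick, with a round rim (inside 52, outside 60 mm across) rising to 16 mm above its underside. Origin: centre of its underside, 4 mm above the table; a bottle stands on the plate, 4 mm above the origin. x points across the tray, y along its row of four inserts, 80 mm apart, in any order.
- cuvette_nest: Black oblong nest in the same tray: a fixed plate 74 x 78 mm, 4 mm thick; its rim, 10 mm above the underside, frames a pocket 44 mm wide (x) and 70 mm long (y, along the row). Origin: centre of its underside, 4 mm above the table; the block stands on the plate, 4 mm above it. The tray is 88 x 332 mm, with walls 14 mm high and a low loop at each end.
- amber_bottle: Brown (amber) dropper bottle of the same shape and size as the others, also with a blue cap: a stock bottle, not part of the set. Loose, upright. Origin: centre of its underside.
- red_bottle: White dropper bottle of the same shape and size, with a red cap: a spiked control, not part of the set. Loose, upright. Origin: centre of its underside. Two empty clear beakers (52 mm across, 62 mm tall) also stand about among the bottles, all at least 80 mm apart from centre to centre.
Not all that is in view belongs to the job. Several things have the shape of the cuvette_nest; the one meant has the colours described above.

How it is judged:
By the outcome, as a careful person would: the job done as asked, in the order asked, and still so for the second after the job is handed in, with the robot touching nothing.
It also fails if it takes over 99 s, if anything falls off the work surface, if the arm or the gripper's body presses on something with over 40 N, if the wrist force passes 120 N, or if a joint passes its speed limit or range.

## Working session

There is one attempt and no reset: what is moved stays moved. The work goes in short steps, Python scripts to look and compute and a tool call to move; the robot and the scene stay as the last step left them, time stands still between calls to the robot, and variables do not carry over. Pictures are saved under pics/ and viewed, about 12 in all and at most 16, crops included, and the job is handed in when it is done.

Besides the shell and the picture viewer there is one more tool, called after "Emit:" as a command line: name --argument value ..., lists and objects as JSON in quotes. drive_tool: Moves the arm, as the interface text tells. Its arguments: {"type":"object","properties":{"linear":{"type":"array","items":{"type":"array","items":{"type":"number"}}},"rot":{"type":"array","items":{"type":"array","items":{"type":"number"}}},"hand":{"type":"array","items":{"type":"number"}},"force":{"type":"number"}},"required":["linear","rot","hand"]}

```bash
mkdir -p pics
cat > h.py <<'E'
import numpy as np, cv2
from station import manip, cams, order
from scipy.spatial.transform import Rotation as R
def K(c):
    f=240/np.tan(np.radians(c['vfov'])/2); return np.array([[f,0,c['cx']],[0,f,c['cy']],[0,0,1.]])
def ray(c,p):
    M=R.from_rotvec(c['rvec']).as_matrix(); o=-M.T@np.array(c['tvec'])
    d=M.T@np.linalg.inv(K(c))@np.array([p[0],p[1],1.]); return o,d/np.linalg.norm(d)
def atz(c,p,z):
    o,d=ray(c,p); return o+d*(z-o[2])/d[2]
def tri(obs):
    A=0;b=0
    for c,p in obs:
        o,d=ray(c,p); P=np.eye(3)-np.outer(d,d); A=A+P; b=b+P@o
    return np.linalg.solve(A,b)
def snap(n,f=None):
    c=cams.camera_model(n); im=cams.snapshot(n)
    if f: cv2.imwrite('pics/'+f,im[:,:,::-1])
    return c,im
E
python3 - <<'E'
from h import *
s=manip.sense(); print(manip.tip_reach,s)
L=['green_bottle','yellow_bottle','blue_bottle','cuvette_block','green_well','yellow_well','blue_well','cuvette_nest','amber_bottle','red_bottle']
for n in ['scene','side']:
    c,im=snap(n,n+'.png'); print(n,{k:np.round(v,3) for k,v in c.items()})
    for l in L:
        for r in cams.spot_point(l,n)[:4]:
            print(l,round(r['score'],2),np.round(r['at']), np.round(atz(c,r['at'],0.008 if 'well' in l or 'nest' in l else 0),3))
snap('wrist','w0.png')
E
```

```text
0.0726 {'t': 0.0, 'q': array([ 1.00552506e+00,  5.28421271e-01,  1.43390237e+00,  1.85840185e-05,
        1.18138824e+00, -1.78519311e-01]), 'qd': array([-0.00037266, -0.00126187,  0.0007436 ,  0.00049581,  0.00106977,
       -0.00010881]), 'tau': array([ 1.05943579e-04, -4.42343223e+01, -1.78030032e+01, -2.51954498e-05,
        8.45043047e-03, -6.63596325e-06]), 'tcp_pos': array([0.23541506, 0.57836549, 0.30296101]), 'tool_rot': array([ 1.92176398e-01,  9.81359827e-01, -9.84059383e-04, -3.93050716e-04]), 'force': array([-0.62308712,  0.30907721,  0.19507432]), 'ft_torque': array([-0.02658728, -0.06328062, -0.00582622]), 'finger_gap': 0.9987671270261064}
scene {'vfov': np.float64(50.169), 'cx': np.float64(320.772), 'cy': np.float64(242.463), 'rvec': array([ 2.228,  0.947, -0.389]), 'tvec': array([-0.33 , -0.228,  1.42 ])}
green_bottle 0.62 [309. 241.] [0.435 0.003 0.   ]
yellow_bottle 0.88 [459. 207.] [ 0.611  0.35  -0.   ]
cuvette_block 0.89 [216. 304.] [ 0.432 -0.262  0.   ]
green_well 0.74 [361. 286.] [ 0.616 -0.014  0.008]
green_well 0.74 [387. 276.] [0.636 0.049 0.008]
green_wel
[... 722 characters left out ...]
: array([-0.367,  0.27 ,  0.916])}
green_bottle 0.71 [298. 260.] [ 0.427 -0.     0.   ]
yellow_bottle 0.69 [264. 158.] [0.602 0.355 0.   ]
blue_bottle 0.95 [436. 348.] [ 0.486 -0.369  0.   ]
cuvette_block 0.97 [379. 328.] [ 0.435 -0.257  0.   ]
green_well 0.66 [357. 226.] [ 0.605 -0.024  0.008]
yellow_well 0.93 [379. 243.] [ 0.605 -0.098  0.008]
yellow_well 0.67 [376. 328.] [ 0.426 -0.255  0.008]
blue_well 0.59 [398. 264.] [ 0.59  -0.175  0.008]
cuvette_nest 0.89 [339. 204.] [0.625 0.064 0.008]
cuvette_nest 0.71 [244. 256.] [0.335 0.089 0.008]
cuvette_nest 0.59 [293. 177.] [0.604 0.227 0.008]
amber_bottle 0.57 [229. 166.] [ 0.503  0.392 -0.   ]
red_bottle 0.62 [272. 230.] [0.44  0.116 0.   ]
```

View pics/scene.png

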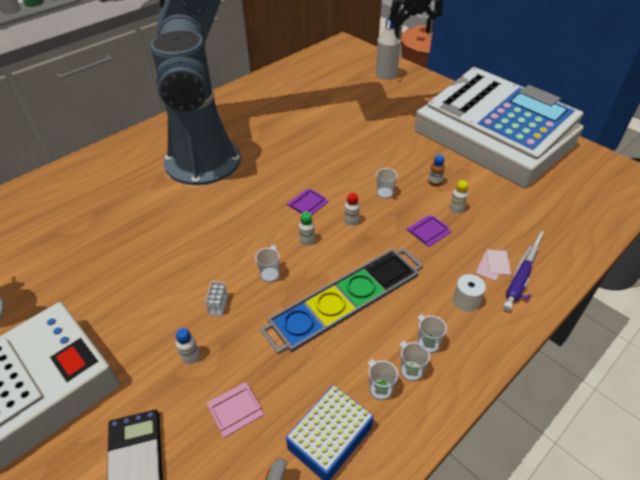

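View pics/side.png

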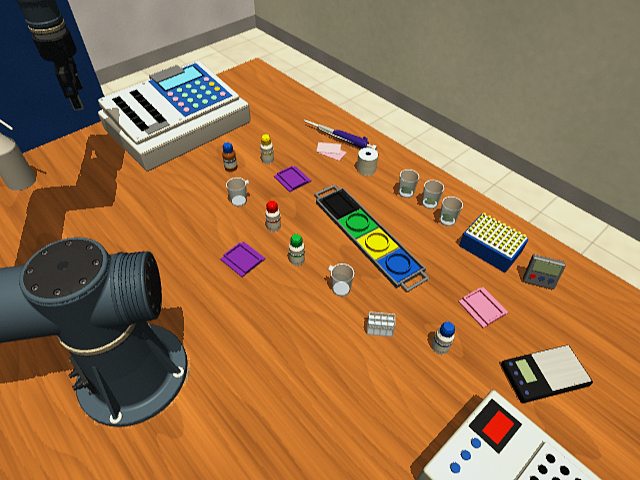

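The scene view shows the tray with black nest (390,270), then green (361,288), yellow (330,304) and blue (298,323). Green bottle is at (307,228), yellow (459,195), blue white-bodied (187,345), amber (437,170), red (352,208), block (216,298) and a beaker at (268,264). The side view agrees, and the purple and pink nests are decoys.

```bash
cat >> h.py <<'E'
def go(target,jaw=None):
    "print tool-frame shift (mm) to TCP target and yaw turn (deg about tool z) to jaw angle mod 180"
    s=manip.sense(); Rm=R.from_quat(s['tool_rot']); 
    d=Rm.inv().apply(np.array(target)-s['tcp_pos'])*1000
    y=Rm.apply([0,1,0]); a=np.degrees(np.arctan2(y[1],y[0])); z=Rm.apply([0,0,1])
    print('t',round(s['t'],2),'tcp',np.round(s['tcp_pos'],4),'jaw',round(a,1),'q6',round(s['q'][5],2),'zaxis',np.round(z,3),'gap',round(s['finger_gap'],3),'F',np.round(s['force'],1))
    print('shift',np.round(d,1),'turn', None if jaw is None else round(-((jaw-a+90)%180-90),1))
E
python3 - <<'E'
from h import *
a=cv2.imread('pics/scene.png');b=cv2.imread('pics/side.png')
ca,cb=cams.camera_model('scene'),cams.camera_model('side')
def cap(im,box,lo,hi):
    h=cv2.cvtColor(im,cv2.COLOR_BGR2HSV); m=cv2.inRange(h,lo,hi); x0,y0,x1,y1=box
    v,u=np.nonzero(m[y0:y1,x0:x1]); return np.array([u.mean()+x0,v.mean()+y0]),len(u)
B=(100,120,60),(128,255,255);G=(45,100,60),(85,255,255);Y=(22,150,120),(34,255,255)
for n,bx,by,c in [('green',(295,208,320,226),(285,230,308,250),G),('yellow',(450,178,470,194),(258,130,275,149),Y),('blue',(172,325,196,346),(436,318,458,340),B)]:
    p,k=cap(a,bx,*c);q,l=cap(b,by,*c); print(n,p,k,q,l,np.round(tri([(ca,p),(cb,q)]),3))
for n,p,q in [('gwell',(361,286),(357,223)),('ywell',(330,304),(377,242)),('bwell',(298,323),(399,263)),('nest',(388,274),(339,204)),('block',(216,304),(379,328))]:
    print(n,np.round(tri([(ca,p),(cb,q)]),3))
go([.43,.0,.22],0)
E
```

```text
green [305.71568627 217.78431373] 102 [296.         239.83962264] 106 [0.426 0.003 0.07 ]
yellow [461.82474227 184.55670103] 97 [265.61538462 138.26153846] 65 [0.606 0.344 0.074]
blue [182.88 335.54] 150 [447.64864865 328.55405405] 148 [ 0.498 -0.371  0.07 ]
gwell [ 0.615 -0.013  0.006]
ywell [ 0.603 -0.094  0.008]
bwell [ 0.593 -0.174  0.009]
nest [0.629 0.064 0.001]
block [ 0.433 -0.261  0.002]
t 1.15 tcp [0.2357 0.5788 0.3039] jaw 67.8 q6 -0.18 zaxis [ 0.  0. -1.] gap 1.002 F [ 0.2 -0.   0.3]
shift [-398.3 -462.8   83.9] turn 67.8
```

View pics/w0.png

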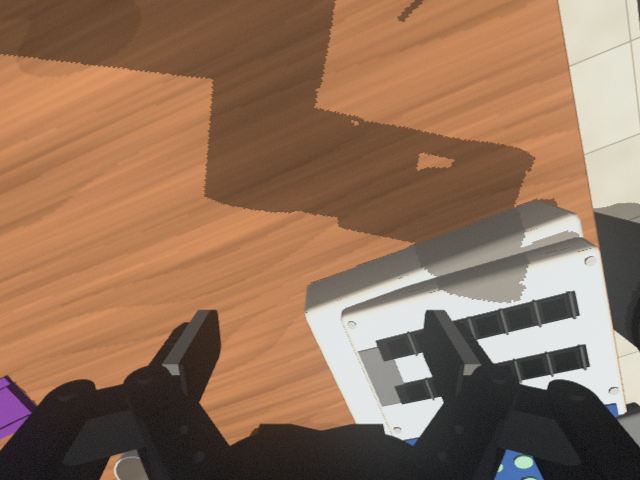

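The wrist picture shows only the instrument and the fingers, since the camera looks ahead of the grasp. The triangulated heights fit: caps about 0.07 m, wells about 0.008 m. I'm moving to the green bottle.

Emit:
drive_tool --linear '[[-24.9,-28.9,0],[-24.9,-28.9,0],[-24.9,-28.9,0],[-24.9,-28.9,0],[-24.9,-28.9,0],[-24.9,-28.9,0],[-24.9,-28.9,0],[-24.9,-28.9,0],[-24.9,-28.9,0],[-24.9,-28.9,0],[-24.9,-28.9,0],[-24.9,-28.9,0],[-24.9,-28.9,0],[-24.9,-28.9,0],[-24.9,-28.9,0],[-24.9,-28.9,0],[0,0,28],[0,0,28],[0,0,28],[0,0,0]]' --rot '[[0,0,0],[0,0,0],[0,0,0],[0,0,0],[0,0,0],[0,0,0],[0,0,0],[0,0,0],[0,0,0],[0,0,0],[0,0,0],[0,0,0],[0,0,0],[0,0,0],[0,0,0],[0,0,0],[0,0,0],[0,0,0],[0,0,0],[0,0,0]]' --hand '[65,65,65,65,65,65,65,65,65,65,65,65,65,65,65,65,65,65,65,65]' --force 30

```text
t: 2.82
tcp_pos: [0.4509, -0.0268, 0.2209]
tool_rot: [0.192, 0.981, 0.004, 0.017]
force: [-1.0, 0.3, -0.6]
finger_gap: 0.763
```

Run:
```python
from h import *
go([.426,.003,.22])
c,im=snap('wrist','w1.png')
for l in ['green_bottle','green_well','yellow_well','cuvette_nest']:
    for r in cams.spot_point(l,'wrist')[:2]:
        print(l,round(r['score'],2),np.round(r['at']), np.round(atz(c,r['at'],0.008 if 'well' in l or 'nest' in l else 0),3))
for l in ['green_bottle']:
    for r in cams.regions_of(l,'wrist')[:1]: print(r['rect'])
```

```text
t 2.82 tcp [ 0.4509 -0.0268  0.2209] jaw 67.9 q6 -1.51 zaxis [ 0.034  0.002 -0.999] gap 0.763 F [-1.   0.3 -0.6]
shift [34.3 18.2  0.1] turn None
green_bottle 0.67 [336. 180.] [ 0.427 -0.001  0.   ]
green_well 0.88 [391. 363.] [ 0.612 -0.015  0.008]
green_well 0.22 [ 15. 386.] [ 0.495 -0.364  0.008]
yellow_well 0.67 [308. 377.] [ 0.596 -0.096  0.008]
cuvette_nest 0.6 [471. 344.] [0.62  0.063 0.008]
cuvette_nest 0.59 [409.   3.] [0.332 0.089 0.008]
[314.6, 153.5, 367.8, 219.1]
```

View pics/w1.png

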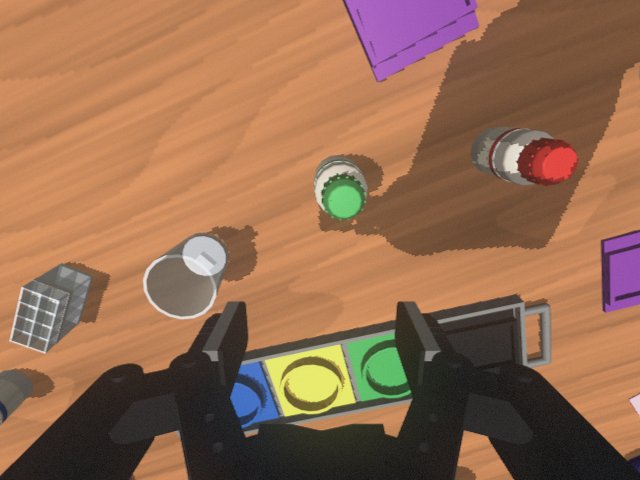

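The wrist view shows the green cap top at (344,198), the beaker at (185,275), the red bottle at (545,160), and the tray below with green at (390,368) and yellow at (312,383). The tool is tilted 2°, so I'll add a levelling term.

```bash
cat >> h.py <<'E'
_go=go
def go(target,jaw=None):
    _go(target,jaw); Rm=R.from_quat(manip.sense()['tool_rot']); v=Rm.inv().apply([0,0,-1]); print('level rot deg',np.round(np.degrees(np.cross([0,0,1],v)),2))
E
python3 - <<'E'
from h import *
c=cams.camera_model('wrist'); p=atz(c,(344,198),.084); print(p)
print(np.round(R.from_rotvec(c['rvec']).as_matrix().T,2), -R.from_rotvec(c['rvec']).as_matrix().T@c['tvec'])
go([p[0],p[1],.16]);
E
```

```text
[0.42753416 0.00148525 0.084     ]
[[ 0.37  0.86  0.34]
 [ 0.93 -0.35 -0.12]
 [ 0.02  0.36 -0.93]] [0.37307738 0.00491836 0.2925078 ]
t 3.12 tcp [ 0.4533 -0.0263  0.2259] jaw 68.1 q6 -1.51 zaxis [ 0.045 -0.002 -0.999] gap 0.759 F [0.4 0.5 0.5]
shift [37.1 15.1 64.7] turn None
level rot deg [ 0.88  2.44 -0.  ]
```

Emit:
drive_tool --linear '[[18.5,7.5,0],[18.5,7.5,0],[0,0,20],[0,0,20],[0,0,0]]' --rot '[[0.88,2.44,0],[0,0,0],[0,0,0],[0,0,0],[0,0,0]]' --hand '[65,65,65,65,65]'

```text
t: 3.53
tcp_pos: [0.428, 0.0032, 0.1923]
tool_rot: [0.189, 0.982, -0.001, 0.009]
force: [-1.1, 0.0, 0.5]
finger_gap: 0.765
```

Run:
```python
from h import *
go([.4275,.0015,.092]);
```

```text
t 3.53 tcp [0.428  0.0032 0.1923] jaw 68.3 q6 -1.45 zaxis [ 0.018 -0.005 -1.   ] gap 0.765 F [-1.1  0.   0.5]
shift [  1.8  -1.9 100.3] turn None
level rot deg [ 0.1   1.08 -0.  ]
```

Emit:
drive_tool --linear '[[1.8,-1.9,20],[0,0,25],[0,0,25],[0,0,20],[0,0,5],[0,0,0]]' --rot '[[0.1,1.0,0],[0,0,0],[0,0,0],[0,0,0],[0,0,0],[0,0,0]]' --hand '[65,65,65,65,65,65]'

```text
t: 4.03
tcp_pos: [0.4344, 0.0015, 0.1028]
tool_rot: [0.186, 0.982, -0.001, 0.011]
force: [-0.1, -0.1, 0.2]
finger_gap: 0.762
```

Run:
```python
from h import *
go([.4275,.0015,.092]);
```

```text
t 4.03 tcp [0.4344 0.0015 0.1028] jaw 68.5 q6 -1.45 zaxis [ 0.022 -0.006 -1.   ] gap 0.762 F [-0.1 -0.1  0.2]
shift [ 6.6 -2.6 10.6] turn None
level rot deg [ 0.14  1.29 -0.  ]
```

Emit:
drive_tool --linear '[[6.6,-2.6,3],[0,0,8],[0,0,0]]' --rot '[[0.1,1.3,0],[0,0,0],[0,0,0]]' --hand '[65,65,65]'

```text
t: 4.28
tcp_pos: [0.429, 0.0012, 0.0943]
tool_rot: [0.186, 0.983, 0.0, 0.002]
force: [-0.7, -0.7, -0.7]
finger_gap: 0.76
```

Run:
```python
from h import *
go([.4275,.0015,.092]);
```

```text
t 4.28 tcp [0.429  0.0012 0.0943] jaw 68.6 q6 -1.46 zaxis [ 0.005 -0.    -1.   ] gap 0.76 F [-0.7 -0.7 -0.7]
shift [ 1.6 -0.3  2.3] turn None
level rot deg [ 0.08  0.26 -0.  ]
```

Good. I'll close and lift.

Emit:
drive_tool --linear '[[1.5,0,0],[0,0,0],[0,0,0],[0,0,0],[0,0,0],[0,0,0],[0,0,-15],[0,0,-25],[0,0,-25],[0,0,0]]' --rot '[[0,0,0],[0,0,0],[0,0,0],[0,0,0],[0,0,0],[0,0,0],[0,0,0],[0,0,0],[0,0,0],[0,0,0]]' --hand '[25,25,25,25,25,25,25,25,25,25]' --force 30

```text
t: 5.12
tcp_pos: [0.4269, 0.0018, 0.1622]
tool_rot: [0.186, 0.983, 0.0, 0.002]
force: [-0.5, 0.7, 0.2]
finger_gap: 0.41
```

Run:
```python
from h import *
go([.614,-.015,.16],-11);
```

```text
t 5.12 tcp [0.4269 0.0018 0.1622] jaw 68.6 q6 -1.46 zaxis [ 0.003  0.    -1.   ] gap 0.41 F [-0.5  0.7  0.2]
shift [-180.2   52.8    2.8] turn 79.6
level rot deg [ 0.07  0.17 -0.  ]
```

Emit:
drive_tool --linear '[[-30,8.8,0],[-30,8.8,0],[-30,8.8,0],[-30,8.8,0],[-30,8.8,0],[-29,8.8,0],[0,0,0]]' --rot '[[0,0,0],[0,0,0],[0,0,0],[0,0,0],[0,0,0],[0,0,0],[0,0,0]]' --hand '[25,25,25,25,25,25,25]'

```text
t: 5.7
tcp_pos: [0.6144, -0.0133, 0.1589]
tool_rot: [0.186, 0.983, 0.001, -0.002]
force: [0.4, -0.9, -0.9]
finger_gap: 0.41
```

Run:
```python
from h import *
go([.613,-.015,.1033]); 
c,im=snap('wrist','w2.png')
for l in ['green_well','yellow_well','blue_well','cuvette_nest','blue_bottle','cuvette_block']:
    for r in cams.spot_point(l,'wrist')[:2]:
        print(l,round(r['score'],2),np.round(r['at']), np.round(atz(c,r['at'],0.008 if 'well' in l or 'nest' in l else 0),3))
```

```text
t 5.7 tcp [ 0.6144 -0.0133  0.1589] jaw 68.5 q6 -1.4 zaxis [-0.004  0.002 -1.   ] gap 0.41 F [ 0.4 -0.9 -0.9]
shift [ 0.4 -2.1 55.6] turn None
level rot deg [ 0.03 -0.28  0.  ]
green_well 0.55 [316. 254.] [ 0.612 -0.016  0.008]
yellow_well 0.77 [200. 277.] [ 0.599 -0.095  0.008]
blue_well 0.84 [ 95. 298.] [ 0.586 -0.171  0.008]
cuvette_nest 0.75 [432. 226.] [0.622 0.061 0.008]
cuvette_nest 0.6 [ 96. 298.] [ 0.587 -0.17   0.008]
```

View pics/w2.png

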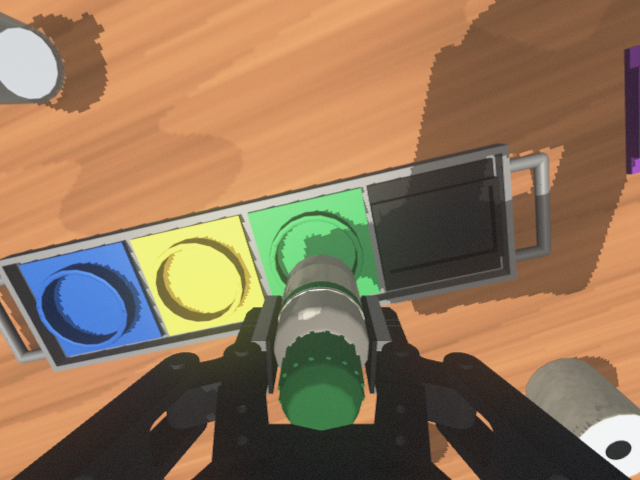

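The picture shows the bottle held upright in front of the green well at (316,252). Yellow (203,280), blue (90,305) and the nest (435,225) agree with the estimates.

Emit:
drive_tool --linear '[[0,-2,20],[0,0,20],[0,0,8],[0,0,4],[0,0,2],[0,0,0]]' --rot '[[0,-0.3,0],[0,0,0],[0,0,0],[0,0,0],[0,0,0],[0,0,0]]' --hand '[25,25,25,25,25,25]'

```text
t: 6.55
tcp_pos: [0.6079, -0.015, 0.1133]
tool_rot: [0.186, 0.983, -0.001, 0.003]
force: [0.1, 0.4, -0.2]
finger_gap: 0.413
```

Run:
```python
from h import *
go([.613,-.015,.102]);
```

```text
t 6.55 tcp [ 0.6079 -0.015   0.1133] jaw 68.6 q6 -1.4 zaxis [ 0.005 -0.002 -1.   ] gap 0.413 F [ 0.1  0.4 -0.2]
shift [-4.7  1.9 11.3] turn None
level rot deg [ 0.    0.33 -0.  ]
```

Emit:
drive_tool --linear '[[-4,1.9,4],[0,0,5],[0,0,3],[0,0,1.5],[0,0,1],[0,0,0]]' --rot '[[0,0.3,0],[0,0,0],[0,0,0],[0,0,0],[0,0,0],[0,0,0]]' --hand '[25,25,25,25,25,25]'

```text
t: 7.05
tcp_pos: [0.6123, -0.0151, 0.1038]
tool_rot: [0.185, 0.983, -0.001, 0.001]
force: [0.2, 0.6, 0.5]
finger_gap: 0.413
```

Run:
```python
from h import *
go([.613,-.015,.102]);
```

```text
t 7.05 tcp [ 0.6123 -0.0151  0.1038] jaw 68.6 q6 -1.4 zaxis [ 0.002 -0.002 -1.   ] gap 0.413 F [0.2 0.6 0.5]
shift [-0.6  0.4  1.8] turn None
level rot deg [-0.04  0.17  0.  ]
```

Emit:
drive_tool --linear '[[0,0,1.5],[0,0,1],[0,0,0]]' --rot '[[0,0,0],[0,0,0],[0,0,0]]' --hand '[25,25,25]'

```text
t: 7.3
tcp_pos: [0.6122, -0.015, 0.1037]
tool_rot: [0.185, 0.983, -0.001, 0.002]
force: [-0.0, -0.3, -0.6]
finger_gap: 0.405
```

Emit:
drive_tool --linear '[[0,0,3],[0,0,3],[0,0,0]]' --rot '[[0,0,0],[0,0,0],[0,0,0]]' --hand '[25,25,25]'

```text
t: 7.55
tcp_pos: [0.6123, -0.0149, 0.1042]
tool_rot: [0.185, 0.983, -0.001, 0.002]
force: [-0.2, 0.2, -0.9]
finger_gap: 0.411
```

Emit:
drive_tool --linear '[[0,0,3],[0,0,3]]' --rot '[[0,0,0],[0,0,0]]' --hand '[25,25]'

```text
t: 7.72
tcp_pos: [0.6127, -0.0148, 0.103]
tool_rot: [0.185, 0.983, -0.001, 0.003]
force: [-8.2, 0.8, 33.8]
finger_gap: 0.411
```

Run:
```python
from h import *
c,im=snap('wrist','w3.png'); go([.6125,-.015,.102]);
```

```text
t 7.77 tcp [ 0.6126 -0.0149  0.1031] jaw 68.7 q6 -1.4 zaxis [ 0.006 -0.004 -1.   ] gap 0.412 F [-5.8  0.2 25.4]
shift [ 0.1 -0.2  1.1] turn None
level rot deg [-0.07  0.38  0.  ]
```

View pics/w3.png

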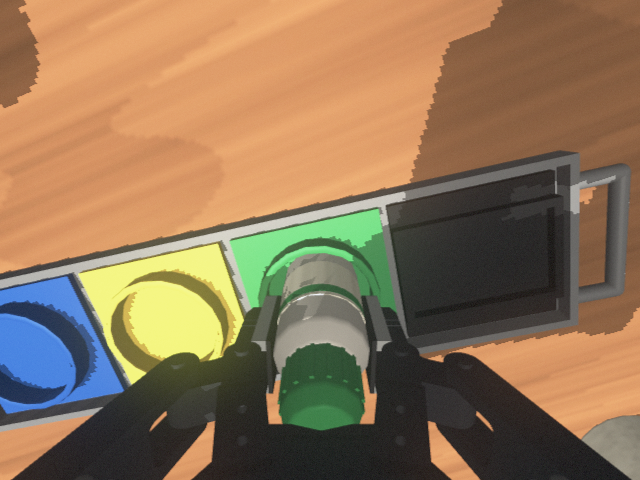

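The green bottle stands inside its rim; it is contacting the plate at TCP z 0.1035, and the grasp height plus 8 mm gives 0.102. I'll release, lift and go towards yellow.

Emit:
drive_tool --linear '[[0,0,0],[0,0,0],[0,0,0],[0,0,0],[0,0,-20],[0,0,-30],[0,0,-30],[0,0,-30],[13.7,33.3,0],[13.7,33.3,0],[13.7,33.3,0],[13.7,33.3,0],[13.7,33.3,0],[13.7,33.3,0],[13.7,33.3,0],[13.7,33.3,0],[13.7,33.3,0],[13.7,33.3,0],[0,0,0],[0,0,0]]' --rot '[[0,0,0],[0,0.3,0],[0,0,0],[0,0,0],[0,0,0],[0,0,0],[0,0,0],[0,0,0],[0,0,0],[0,0,0],[0,0,0],[0,0,0],[0,0,0],[0,0,0],[0,0,0],[0,0,0],[0,0,0],[0,0,0],[0,0,0],[0,0,0]]' --hand '[60,60,60,60,60,60,60,60,60,60,60,60,60,60,60,60,60,60,60,60]'

```text
t: 9.43
tcp_pos: [0.6046, 0.3599, 0.1976]
tool_rot: [0.188, 0.982, -0.002, -0.012]
force: [-0.3, -0.7, -0.4]
finger_gap: 0.703
```

```bash
cat >> h.py <<'E'
def capw(lo,hi):
    "wrist: biggest blob of cap colour -> its top-face centre estimate"
    c=cams.camera_model('wrist'); im=cams.snapshot('wrist')
    m=cv2.inRange(cv2.cvtColor(im,cv2.COLOR_RGB2HSV),lo,hi)
    n,l,st,ce=cv2.connectedComponentsWithStats(m)
    for i in np.argsort(-st[1:,4])[:4]+1:
        if st[i,4]>150: print('blob',st[i],np.round(ce[i]),np.round(atz(c,ce[i],.077),4))
    return c,im
B=(100,120,60),(128,255,255);G=(45,100,60),(85,255,255);Y=(22,150,100),(34,255,255)
E
python3 - <<'E'
from h import *
go([.606,.346,.15])
c,im=capw(*Y); cv2.imwrite('pics/w4.png',im[:,:,::-1])
for r in cams.spot_point('yellow_bottle','wrist')[:2]: print(round(r['score'],2),np.round(r['at']), np.round(atz(c,r['at'],0),3))
E
```

```text
t 9.43 tcp [0.6046 0.3599 0.1976] jaw 68.3 q6 -0.82 zaxis [-0.024  0.    -1.   ] gap 0.703 F [-0.3 -0.7 -0.4]
shift [ -7.5 -12.   47.5] turn None
level rot deg [-0.49 -1.29  0.  ]
blob [276 273  38  30 636] [294. 289.] [0.6052 0.3416 0.077 ]
```

View pics/w4.png

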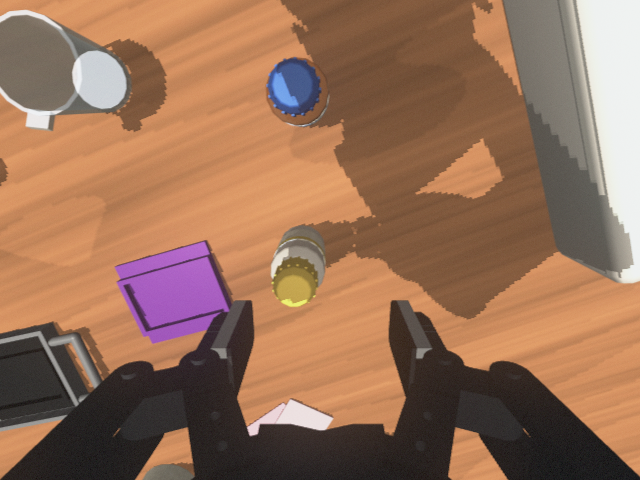

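The yellow cap is at (295,283), with amber (295,88) clear of the fingers' path. Target is (0.606, 0.343).

Emit:
drive_tool --linear '[[-8,-15,0],[0,0,15],[0,0,20],[0,0,15],[0,0,0]]' --rot '[[-0.5,-1.3,0],[0,0,0],[0,0,0],[0,0,0],[0,0,0]]' --hand '[65,65,65,65,65]'

```text
t: 9.95
tcp_pos: [0.6086, 0.3328, 0.1463]
tool_rot: [0.194, 0.981, -0.001, 0.0]
force: [-0.5, -0.9, -0.7]
finger_gap: 0.758
```

Run:
```python
from h import *
go([.606,.343,.094])
```

```text
t 9.95 tcp [0.6086 0.3328 0.1463] jaw 67.7 q6 -0.84 zaxis [ 0.001 -0.002 -1.   ] gap 0.758 F [-0.5 -0.9 -0.7]
shift [ 6.3  8.6 52.2] turn None
level rot deg [-0.08  0.07  0.  ]
```

Emit:
drive_tool --linear '[[6,8.5,0],[0,0,18],[0,0,18],[0,0,10],[0,0,5],[0,0,0]]' --rot '[[0,0,0],[0,0,0],[0,0,0],[0,0,0],[0,0,0],[0,0,0]]' --hand '[65,65,65,65,65,65]'

```text
t: 10.45
tcp_pos: [0.6098, 0.3403, 0.0979]
tool_rot: [0.198, 0.98, 0.001, 0.003]
force: [-0.1, -0.7, -0.1]
finger_gap: 0.761
```

Run:
```python
from h import *
go([.606,.343,.094])
```

```text
t 10.45 tcp [0.6098 0.3403 0.0979] jaw 67.2 q6 -0.82 zaxis [ 0.005  0.    -1.   ] gap 0.761 F [-0.1 -0.7 -0.1]
shift [4.6 1.  3.9] turn None
level rot deg [ 0.13  0.28 -0.  ]
```

Emit:
drive_tool --linear '[[4.5,1,3],[0,0,0],[0,0,0],[0,0,0],[0,0,0],[0,0,0],[0,0,0],[0,0,-15],[0,0,-30],[0,0,-30],[0,0,-30],[0,0,-30],[0,0,0]]' --rot '[[0,0.3,0],[0,0,0],[0,0,0],[0,0,0],[0,0,0],[0,0,0],[0,0,0],[0,0,0],[0,0,0],[0,0,0],[0,0,0],[0,0,0],[0,0,0]]' --hand '[65,25,25,25,25,25,25,25,25,25,25,25,25]'

```text
t: 11.53
tcp_pos: [0.6057, 0.3432, 0.2412]
tool_rot: [0.198, 0.98, 0.002, 0.0]
force: [1.3, 0.5, -0.4]
finger_gap: 0.412
```

Run:
```python
from h import *
go([.602,-.095,.22])
```

```text
t 11.53 tcp [0.6057 0.3432 0.2412] jaw 67.2 q6 -0.82 zaxis [ 0.001  0.003 -1.   ] gap 0.412 F [ 1.3  0.5 -0.4]
shift [-166.5 -405.5   19.9] turn None
level rot deg [ 0.17 -0.03  0.  ]
```

Emit:
drive_tool --linear '[[-13.9,-33.8,0],[-13.9,-33.8,0],[-13.9,-33.8,0],[-13.9,-33.8,0],[-13.9,-33.8,0],[-13.9,-33.8,0],[-13.9,-33.8,0],[-13.9,-33.8,0],[-13.9,-33.8,0],[-13.9,-33.8,0],[-13.9,-33.8,0],[-13.9,-33.8,0],[0,0,0],[0,0,0]]' --rot '[[0,0,0],[0,0,0],[0,0,0],[0,0,0],[0,0,0],[0,0,0],[0,0,0],[0,0,0],[0,0,0],[0,0,0],[0,0,0],[0,0,0],[0,0,0],[0,0,0]]' --hand '[25,25,25,25,25,25,25,25,25,25,25,25,25,25]'

```text
t: 12.7
tcp_pos: [0.6043, -0.1122, 0.2523]
tool_rot: [0.195, 0.981, 0.005, 0.011]
force: [-0.7, 0.1, -0.4]
finger_gap: 0.41
```

Run:
```python
from h import *
go([.602,-.095,.16])
```

```text
t 12.7 tcp [ 0.6043 -0.1122  0.2523] jaw 67.5 q6 -1.56 zaxis [ 0.024  0.006 -1.   ] gap 0.41 F [-0.7  0.1 -0.4]
shift [10.5 13.6 92.3] turn None
level rot deg [ 0.86  1.14 -0.  ]
```

Emit:
drive_tool --linear '[[10.5,13.6,0],[0,0,30],[0,0,30],[0,0,25],[0,0,0]]' --rot '[[0.9,1.1,0],[0,0,0],[0,0,0],[0,0,0],[0,0,0]]' --hand '[25,25,25,25,25]'

```text
t: 13.12
tcp_pos: [0.6018, -0.0935, 0.1699]
tool_rot: [0.195, 0.981, -0.001, 0.005]
force: [-0.7, -0.1, -0.6]
finger_gap: 0.412
```

Run:
```python
from h import *
go([.602,-.095,.104])
c,im=snap('wrist')
for l in ['green_well','yellow_well','blue_well','green_bottle']:
    for r in cams.spot_point(l,'wrist')[:2]:
        print(l,round(r['score'],2),np.round(r['at']), np.round(atz(c,r['at'],0.008),3))
```

```text
t 13.12 tcp [ 0.6018 -0.0935  0.1699] jaw 67.5 q6 -1.52 zaxis [ 0.009 -0.004 -1.   ] gap 0.412 F [-0.7 -0.1 -0.6]
shift [-0.1 -1.3 65.9] turn None
level rot deg [-0.01  0.54  0.  ]
yellow_well 0.69 [317. 246.] [ 0.6   -0.096  0.008]
blue_well 0.56 [214. 267.] [ 0.587 -0.169  0.008]
green_bottle 0.56 [435. 207.] [ 0.605 -0.012  0.008]
```

Emit:
drive_tool --linear '[[0,-2,20],[0,0,20],[0,0,12],[0,0,5],[0,0,0]]' --rot '[[0,0.5,0],[0,0,0],[0,0,0],[0,0,0],[0,0,0]]' --hand '[25,25,25,25,25]'

```text
t: 13.78
tcp_pos: [0.6116, -0.0992, 0.1266]
tool_rot: [0.195, 0.981, -0.003, 0.016]
force: [-0.4, -0.5, -0.7]
finger_gap: 0.408
```

Run:
```python
from h import *
go([.602,-.095,.104])
```

```text
t 13.78 tcp [ 0.6116 -0.0992  0.1266] jaw 67.5 q6 -1.52 zaxis [ 0.03  -0.011 -0.999] gap 0.408 F [-0.4 -0.5 -0.7]
shift [11.2  0.2 22.2] turn None
level rot deg [ 0.07  1.84 -0.  ]
```

Emit:
drive_tool --linear '[[10,0,0],[0,0,0]]' --rot '[[0.1,1.8,0],[0,0,0]]' --hand '[25,25]'

```text
t: 13.95
tcp_pos: [0.6029, -0.0956, 0.1278]
tool_rot: [0.195, 0.981, -0.0, 0.001]
force: [0.7, 0.3, -0.1]
finger_gap: 0.406
```

Run:
```python
from h import *
go([.602,-.095,.104])
```

```text
t 13.95 tcp [ 0.6029 -0.0956  0.1278] jaw 67.5 q6 -1.52 zaxis [ 0.002 -0.001 -1.   ] gap 0.406 F [ 0.7  0.3 -0.1]
shift [ 1.1  0.2 23.8] turn None
level rot deg [-0.02  0.11  0.  ]
```

Emit:
drive_tool --linear '[[1,0,7],[0,0,7],[0,0,4],[0,0,2]]' --rot '[[0,0.2,0],[0,0.2,0],[0,0.2,0],[0,0,0]]' --hand '[25,25,25,25]'

```text
t: 14.28
tcp_pos: [0.6048, -0.0962, 0.1095]
tool_rot: [0.195, 0.981, 0.0, 0.0]
force: [-0.6, -0.3, -1.2]
finger_gap: 0.411
```

Run:
```python
from h import *
go([.602,-.095,.104])
```

```text
t 14.28 tcp [ 0.6048 -0.0962  0.1095] jaw 67.5 q6 -1.52 zaxis [ 0.  0. -1.] gap 0.411 F [-0.6 -0.3 -1.2]
shift [3.  0.  5.5] turn None
level rot deg [ 0.  0. -0.]
```

Emit:
drive_tool --linear '[[3,0,2],[0,0,2.5],[0,0,2],[0,0,2]]' --rot '[[0,0,0],[0,0,0],[0,0,0],[0,0,0]]' --hand '[25,25,25,25]'

```text
t: 14.62
tcp_pos: [0.6019, -0.095, 0.1052]
tool_rot: [0.195, 0.981, -0.0, -0.0]
force: [-2.8, 0.4, 12.9]
finger_gap: 0.409
```

The yellow bottle touches the plate at 0.105 with 13 N. I'll release and go to blue.

Emit:
drive_tool --linear '[[0,0,0],[0,0,0],[0,0,0],[0,0,0],[0,0,-20],[0,0,-30],[0,0,-30],[0,0,-30],[-1.2,-36,0],[-1.2,-36,0],[-1.2,-36,0],[-1.2,-36,0],[-1.2,-36,0],[-1.2,-36,0],[-1.2,-36,0],[-1.2,-36,0],[0,0,0],[0,0,0]]' --rot '[[0,0,0],[0,0,0],[0,0,0],[0,0,0],[0,0,0],[0,0,0],[0,0,0],[0,0,0],[0,0,0],[0,0,0],[0,0,0],[0,0,0],[0,0,0],[0,0,0],[0,0,0],[0,0,0],[0,0,0],[0,0,0]]' --hand '[60,60,60,60,60,60,60,60,60,60,60,60,60,60,60,60,60,60]'

```text
t: 16.12
tcp_pos: [0.4981, -0.3759, 0.216]
tool_rot: [0.192, 0.981, -0.001, -0.0]
force: [0.1, -0.1, 1.4]
finger_gap: 0.704
```

Run:
```python
from h import *
go([.496,-.371,.15])
c,im=capw(*B); cv2.imwrite('pics/w5.png',im[:,:,::-1])
for l in ['blue_bottle','cuvette_block']:
  for r in cams.spot_point(l,'wrist')[:2]: print(l,round(r['score'],2),np.round(r['at']), np.round(atz(c,r['at'],0),3))
```

```text
t 16.12 tcp [ 0.4981 -0.3759  0.216 ] jaw 67.9 q6 -2.01 zaxis [-0.001 -0.001 -1.   ] gap 0.704 F [ 0.1 -0.1  1.4]
shift [ 3.7  3.9 66. ] turn None
level rot deg [-0.1  -0.04  0.  ]
blob [ 542  186   97  103 7139] [591. 238.] [ 0.5459 -0.2148  0.077 ]
blob [ 448  432   57   48 1842] [472. 459.] [ 0.6963 -0.329   0.077 ]
blue_bottle 0.93 [323. 222.] [ 0.494 -0.373  0.   ]
cuvette_block 0.6 [432.  94.] [ 0.432 -0.261  0.   ]
```

View pics/w5.png

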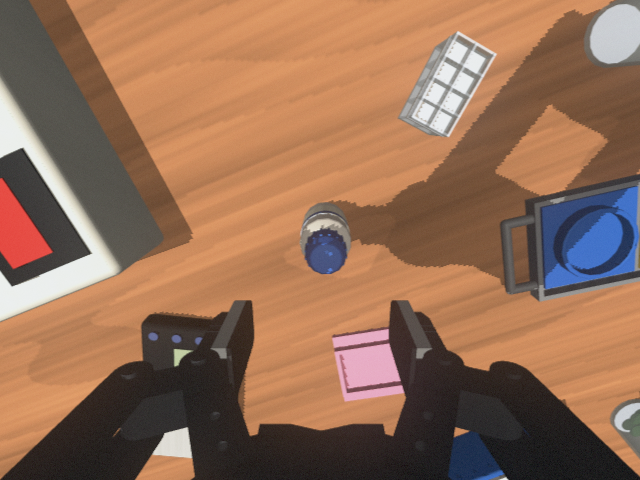

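The blue cap is centred at (326,252). The block's top face has corners near (458,34), (495,53), (449,136) and (412,117).

Run:
```python
from h import *
c=cams.camera_model('wrist'); p=atz(c,(326,252),.074);print(p)
q=np.array([atz(c,x,.045)[:2] for x in [(458,34),(495,53),(449,136),(412,117)]])
print(q.round(4),q.mean(0)); print(np.linalg.norm(q[0]-q[1]),np.linalg.norm(q[1]-q[2]),'len ang',np.degrees(np.arctan2(*(q[0]-q[3])[::-1])),np.degrees(np.arctan2(*(q[1]-q[2])[::-1])))
go([p[0],p[1],.094])
```

```text
[ 0.49533217 -0.36894113  0.074     ]
[[ 0.4052 -0.2478]
 [ 0.4235 -0.2296]
 [ 0.4602 -0.2684]
 [ 0.44   -0.2874]] [ 0.43220254 -0.25829462]
0.02586999670252906 0.05342133473515702 len ang 131.36690137098822 133.34129036281604
t 16.27 tcp [ 0.499  -0.3738  0.2162] jaw 68.1 q6 -2.01 zaxis [-0.001 -0.001 -1.   ] gap 0.705 F [ 0.7  0.8 -0.3]
shift [  5.1   3.3 122.2] turn None
level rot deg [-0.1  -0.05  0.  ]
```

Emit:
drive_tool --linear '[[4.3,2.5,10],[0,0,30],[0,0,30],[0,0,0]]' --rot '[[0,0,0],[0,0,0],[0,0,0],[0,0,0]]' --hand '[65,65,65,65]'

```text
t: 16.6
tcp_pos: [0.4999, -0.3644, 0.147]
tool_rot: [0.186, 0.983, -0.002, 0.002]
force: [-0.9, 0.9, -1.5]
finger_gap: 0.763
```

Run:
```python
from h import *
go([.496,-.37,.095])
```

```text
t 16.6 tcp [ 0.4999 -0.3644  0.147 ] jaw 68.6 q6 -2.01 zaxis [ 0.003 -0.004 -1.   ] gap 0.763 F [-0.9  0.9 -1.5]
shift [ 1.8 -6.4 52. ] turn None
level rot deg [-0.15  0.23  0.  ]
```

Emit:
drive_tool --linear '[[2,-6.4,5],[0,0,18],[0,0,16],[0,0,8],[0,0,0]]' --rot '[[-0.1,0.2,0],[0,0,0],[0,0,0],[0,0,0],[0,0,0]]' --hand '[65,65,65,65,65]'

```text
t: 17.02
tcp_pos: [0.4991, -0.367, 0.1025]
tool_rot: [0.181, 0.983, -0.001, 0.001]
force: [0.2, -0.3, 0.2]
finger_gap: 0.76
```

Run:
```python
from h import *
go([.496,-.37,.095])
```

```text
t 17.02 tcp [ 0.4991 -0.367   0.1025] jaw 69.1 q6 -2.02 zaxis [ 0.002 -0.003 -1.   ] gap 0.76 F [ 0.2 -0.3  0.2]
shift [ 1.9 -3.9  7.5] turn None
level rot deg [-0.13  0.2   0.  ]
```

Emit:
drive_tool --linear '[[2,-4,4],[0,0,3],[0,0,0],[0,0,0],[0,0,0],[0,0,0],[0,0,0],[0,0,0],[0,0,-15],[0,0,-30],[0,0,-30],[0,0,0]]' --rot '[[-0.1,0.2,0],[0,0,0],[0,0,0],[0,0,0],[0,0,0],[0,0,0],[0,0,0],[0,0,0],[0,0,0],[0,0,0],[0,0,0],[0,0,0]]' --hand '[65,65,25,25,25,25,25,25,25,25,25,25]'

```text
t: 18.02
tcp_pos: [0.4962, -0.3707, 0.1753]
tool_rot: [0.181, 0.983, -0.0, 0.0]
force: [0.0, -0.8, -0.1]
finger_gap: 0.404
```

Run:
```python
from h import *
go([.590,-.173,.17])
```

```text
t 18.02 tcp [ 0.4962 -0.3707  0.1753] jaw 69.1 q6 -2.03 zaxis [ 0.    -0.001 -1.   ] gap 0.404 F [ 0.  -0.8 -0.1]
shift [-17.3 218.1   5.1] turn None
level rot deg [-0.05  0.04  0.  ]
```

Emit:
drive_tool --linear '[[-2.5,31,0],[-2.5,31,0],[-2.5,31,0],[-2.5,31,0],[-2.5,31,0],[-2.5,31,0],[-2.5,31,0],[0,0,0],[0,0,0]]' --rot '[[0,0,0],[0,0,0],[0,0,0],[0,0,0],[0,0,0],[0,0,0],[0,0,0],[0,0,0],[0,0,0]]' --hand '[25,25,25,25,25,25,25,25,25]'

```text
t: 18.77
tcp_pos: [0.5934, -0.1688, 0.1736]
tool_rot: [0.184, 0.983, -0.002, 0.002]
force: [-0.4, -0.2, -0.7]
finger_gap: 0.405
```

Run:
```python
from h import *
go([.59,-.173,.125])
c,im=snap('wrist','w6.png')
for l in ['yellow_well','blue_well']:
    for r in cams.spot_point(l,'wrist')[:2]:
        print(l,round(r['score'],2),np.round(r['at']), np.round(atz(c,r['at'],0.008),3))
```

```text
t 18.77 tcp [ 0.5934 -0.1688  0.1736] jaw 68.8 q6 -1.66 zaxis [ 0.003 -0.006 -1.   ] gap 0.405 F [-0.4 -0.2 -0.7]
shift [ 1.9 -4.9 48.6] turn None
level rot deg [-0.24  0.3   0.  ]
blue_well 0.83 [315. 239.] [ 0.587 -0.171  0.008]
```

View pics/w6.png

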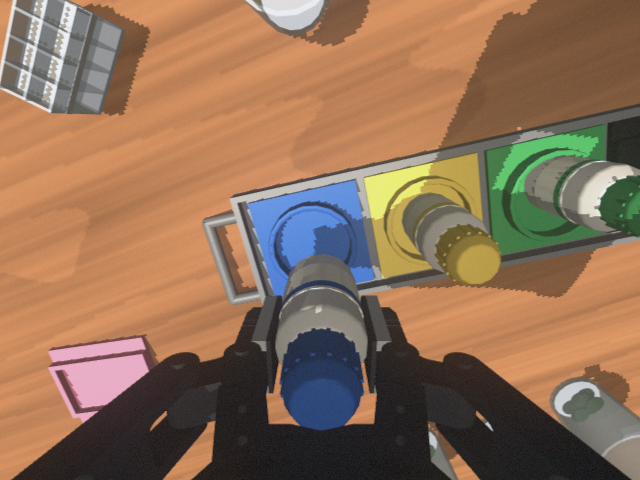

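The blue bottle is in hand, and the blue well centre is at (313,238). Yellow and green stand upright in their wells. I'm lowering onto (0.589, -0.172).

Emit:
drive_tool --linear '[[2.5,-4,5],[0,0,20],[0,0,18],[0,0,0]]' --rot '[[-0.2,0.3,0],[0,0,0],[0,0,0],[0,0,0]]' --hand '[25,25,25,25]'

```text
t: 19.25
tcp_pos: [0.5875, -0.1801, 0.1302]
tool_rot: [0.189, 0.982, -0.001, 0.001]
force: [0.7, -0.2, -1.0]
finger_gap: 0.412
```

Run:
```python
from h import *
go([.589,-.172,.105])
```

```text
t 19.25 tcp [ 0.5875 -0.1801  0.1302] jaw 68.3 q6 -1.67 zaxis [ 0.002 -0.003 -1.   ] gap 0.412 F [ 0.7 -0.2 -1. ]
shift [ 1.7  8.1 25.2] turn None
level rot deg [-0.09  0.17  0.  ]
```

Emit:
drive_tool --linear '[[2,8,0],[0,0,6],[0,0,6],[0,0,0]]' --rot '[[0,0.2,0],[0,0,0],[0,0,0],[0,0,0]]' --hand '[25,25,25,25]'

```text
t: 19.58
tcp_pos: [0.5875, -0.175, 0.118]
tool_rot: [0.191, 0.982, -0.001, -0.001]
force: [-0.6, 0.0, -1.4]
finger_gap: 0.41
```

Run:
```python
from h import *
go([.589,-.172,.105])
```

```text
t 19.58 tcp [ 0.5875 -0.175   0.118 ] jaw 67.9 q6 -1.66 zaxis [-0.001 -0.001 -1.   ] gap 0.41 F [-0.6  0.  -1.4]
shift [-0.3  3.3 13. ] turn None
level rot deg [-0.1  -0.05  0.  ]
```

Emit:
drive_tool --linear '[[0,3,4],[0,0,4],[0,0,2.5],[0,0,2]]' --rot '[[0,0,0],[0,0,0],[0,0,0],[0,0,0]]' --hand '[25,25,25,25]'

```text
t: 19.92
tcp_pos: [0.5898, -0.1724, 0.107]
tool_rot: [0.191, 0.982, -0.001, 0.001]
force: [-4.7, 1.7, 21.8]
finger_gap: 0.407
```

Emit:
drive_tool --linear '[[0,0,0],[0,0,0],[0,0,0],[0,0,0],[0,0,-20],[0,0,-30],[0,0,-30],[0,0,-20],[22.8,-28,0],[22.8,-28,0],[22.8,-28,0],[22.8,-28,0],[22.8,-28,0],[0,0,0],[0,0,0],[0,0,0],[0,0,0],[0,0,0]]' --rot '[[0,0,0],[0,0,0],[0,0,0],[0,0,0],[0,0,0],[0,0,0],[0,0,0],[0,0,0],[0,0,0],[0,0,0],[0,0,0],[0,0,0],[0,0,0],[0,0,6.5],[0,0,6.5],[0,0,6.5],[0,0,6.5],[0,0,0]]' --hand '[60,60,60,60,60,60,60,60,60,60,60,60,60,60,60,60,60,60]'

```text
t: 21.42
tcp_pos: [0.4269, -0.2636, 0.2125]
tool_rot: [0.415, 0.91, -0.002, 0.006]
force: [-0.2, -0.9, -0.5]
finger_gap: 0.704
```

Run:
```python
from h import *
go([.432,-.259,.14],42)
c,im=snap('wrist','w7.png')
for r in cams.spot_point('cuvette_block','wrist')[:2]: print(round(r['score'],2),np.round(r['at']), np.round(atz(c,r['at'],0),3))
```

```text
t 21.42 tcp [ 0.4269 -0.2636  0.2125] jaw 40.9 q6 -1.49 zaxis [ 0.009 -0.009 -1.   ] gap 0.704 F [-0.2 -0.9 -0.5]
shift [ 1.1  6.8 72.5] turn -1.1
level rot deg [ 0.07  0.71 -0.  ]
0.96 [323. 224.] [ 0.427 -0.262  0.   ]
```

View pics/w7.png

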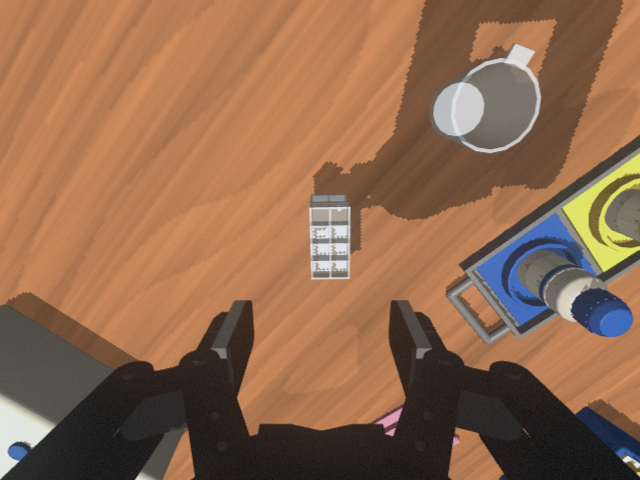

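The block's top face spans (310,208) to (350,280), square to the jaws.

Run:
```python
from h import *
c=cams.camera_model('wrist')
q=np.array([atz(c,x,.045)[:2] for x in [(310,208),(350,207),(350,279),(312,280)]]); m=q.mean(0)
print(m,np.linalg.norm(q[0]-q[1]),np.linalg.norm(q[1]-q[2]),'len ang',np.degrees(np.arctan2(*(q[0]-q[3])[::-1])),np.degrees(np.arctan2(*(q[1]-q[2])[::-1])))
go([m[0],m[1],.088],42)
```

```text
[ 0.43256518 -0.26001978] 0.027345088161649503 0.054110630248768186 len ang 132.30466802945062 132.88081968194027
t 21.52 tcp [ 0.4271 -0.2635  0.2124] jaw 41.2 q6 -1.5 zaxis [ 0.009 -0.009 -1.   ] gap 0.704 F [-0.4  0.6 -0.1]
shift [  0.6   6.2 124.5] turn -0.8
level rot deg [ 0.07  0.72 -0.  ]
```

Emit:
drive_tool --linear '[[0.6,6.2,10],[0,0,30],[0,0,30],[0,0,0]]' --rot '[[0,0.7,-1.2],[0,0,0],[0,0,0],[0,0,0]]' --hand '[60,60,60,60]'

```text
t: 21.85
tcp_pos: [0.4348, -0.2594, 0.1409]
tool_rot: [0.397, 0.918, -0.0, 0.003]
force: [0.3, -0.1, -0.8]
finger_gap: 0.7
```

Run:
```python
from h import *
go([.4325,-.26,.088],42.5)
```

```text
t 21.85 tcp [ 0.4348 -0.2594  0.1409] jaw 43.2 q6 -1.52 zaxis [ 0.006 -0.003 -1.   ] gap 0.7 F [ 0.3 -0.1 -0.8]
shift [ 1.5 -2.2 52.9] turn 0.7
level rot deg [ 0.12  0.37 -0.  ]
```

Emit:
drive_tool --linear '[[1.5,-2.2,8],[0,0,18],[0,0,14],[0,0,6],[0,0,0]]' --rot '[[0.1,0.4,0.7],[0,0,0],[0,0,0],[0,0,0],[0,0,0]]' --hand '[60,60,60,60,60]'

```text
t: 22.27
tcp_pos: [0.4338, -0.2592, 0.0934]
tool_rot: [0.4, 0.917, 0.0, -0.001]
force: [1.1, -0.2, 1.2]
finger_gap: 0.699
```

Run:
```python
from h import *
go([.4325,-.26,.088],42.5)
```

```text
t 22.27 tcp [ 0.4338 -0.2592  0.0934] jaw 42.9 q6 -1.51 zaxis [-0.001  0.001 -1.   ] gap 0.699 F [ 1.1 -0.2  1.2]
shift [ 0.3 -1.5  5.4] turn 0.4
level rot deg [ 0.01 -0.1   0.  ]
```

Emit:
drive_tool --linear '[[0.3,-1.5,5],[0,0,0],[0,0,0],[0,0,0],[0,0,0],[0,0,0],[0,0,0],[0,0,-15],[0,0,-30],[0,0,-30],[0,0,-30],[0,0,-30],[0,0,0]]' --rot '[[0,0,0.4],[0,0,0],[0,0,0],[0,0,0],[0,0,0],[0,0,0],[0,0,0],[0,0,0],[0,0,0],[0,0,0],[0,0,0],[0,0,0],[0,0,0]]' --hand '[60,18,18,18,18,18,18,18,18,18,18,18,18]'

```text
t: 23.35
tcp_pos: [0.4327, -0.2604, 0.2309]
tool_rot: [0.403, 0.915, 0.0, -0.001]
force: [0.6, -0.2, -0.3]
finger_gap: 0.322
```

Run:
```python
from h import *
go([.624,.062,.23],-8)
```

```text
t 23.35 tcp [ 0.4327 -0.2604  0.2309] jaw 42.5 q6 -1.51 zaxis [-0.001  0.001 -1.   ] gap 0.322 F [ 0.6 -0.2 -0.3]
shift [108.4 358.9   1.1] turn 50.5
level rot deg [ 0.01 -0.08  0.  ]
```

Gripped at 27.5 mm, which fits the 28 mm width. I'll carry it across and turn it.

Emit:
drive_tool --linear '[[9.9,32.6,0],[9.9,32.6,0],[9.9,32.6,0],[9.9,32.6,0],[9.9,32.6,0],[9.9,32.6,0],[9.9,32.6,0],[9.9,32.6,0],[9.9,32.6,0],[9.9,32.6,0],[9.9,32.6,0],[0,0,0],[0,0,0],[0,0,0],[0,0,0],[0,0,0],[0,0,0],[0,0,0],[0,0,0],[0,0,0]]' --rot '[[0,0,0],[0,0,0],[0,0,0],[0,0,0],[0,0,0],[0,0,0],[0,0,0],[0,0,0],[0,0,0],[0,0,0],[0,0,0],[0,0,6.3],[0,0,6.3],[0,0,6.3],[0,0,6.3],[0,0,6.3],[0,0,6.3],[0,0,6.3],[0,0,6.3],[0,0,0]]' --hand '[18,18,18,18,18,18,18,18,18,18,18,18,18,18,18,18,18,18,18,18]'

```text
t: 25.02
tcp_pos: [0.6287, 0.0791, 0.2212]
tool_rot: [0.768, 0.64, -0.004, -0.001]
force: [1.2, -0.0, -1.0]
finger_gap: 0.321
```

Run:
```python
from h import *
go([.624,.062,.17],-8)
c,im=snap('wrist','w8.png')
for r in cams.spot_point('cuvette_nest','wrist')[:2]: print(round(r['score'],2),np.round(r['at']), np.round(atz(c,r['at'],0.008),3))
```

```text
t 25.02 tcp [0.6287 0.0791 0.2212] jaw -10.4 q6 0.13 zaxis [-0.007 -0.003 -1.   ] gap 0.321 F [ 1.2 -0.  -1. ]
shift [-17.4  -1.2  51.3] turn -2.4
level rot deg [-0.37  0.25  0.  ]
0.9 [321. 241.] [0.624 0.067 0.008]
0.72 [255.  30.] [0.606 0.228 0.008]
```

View pics/w8.png

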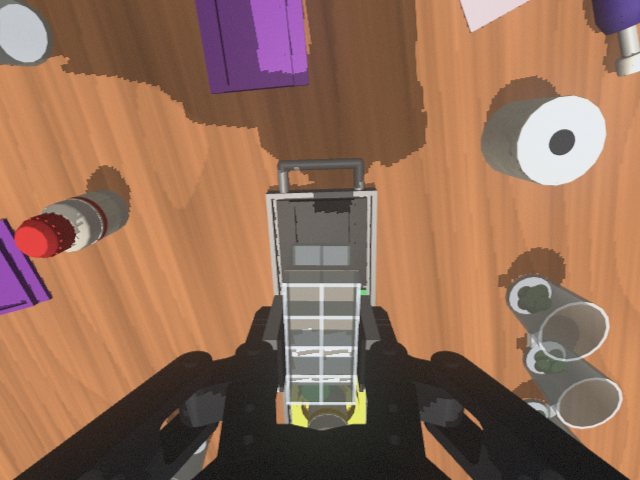

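The view shows the block held square over the tray. The tray's end wall has corners near (267,192) and (377,188), and the green insert begins near (365,292).

Run:
```python
from h import *
c=cams.camera_model('wrist')
a,b=[atz(c,x,.014)[:2] for x in [(267,192),(377,188)]]
e=b-a; w=np.linalg.norm(e); n=np.array([e[1],-e[0]])/w; n=n if n[1]<0 else -n
print(a,b,'w',w,'row ang',np.degrees(np.arctan2(*(-n)[::-1])),'nest',(a+b)/2+.046*n, 'ctr from end wells', )
print('edge',atz(c,(365,292),.008))
P=np.array([[.589,-.172],[.6015,-.0955],[.6125,-.015]])
print('fit angle',np.degrees(np.arctan2(*(P[2]-P[0])[::-1])),'nest pred',P.mean(0)+(P[2]-P[0])/np.linalg.norm(P[2]-P[0])*.16)
go([.624,.0635,.17],-8)
```

```text
[0.58934    0.11589351] [0.67505941 0.10400609] w 0.08653974676261096 row ang 82.10467947758681 nest [0.62588098 0.06438585] ctr from end wells
edge [0.6538099  0.01280888 0.008     ]
fit angle 81.48708076216217 nest pred [0.62468519 0.06407053]
t 25.12 tcp [0.6288 0.0791 0.2213] jaw -10.1 q6 0.13 zaxis [-0.007 -0.003 -1.   ] gap 0.322 F [ 0.5 -0.4 -0.2]
shift [-15.9  -1.6  51.4] turn -2.1
level rot deg [-0.37  0.25  0.  ]
```

Emit:
drive_tool --linear '[[-15,-1.5,0],[0,0,25],[0,0,25],[0,0,0]]' --rot '[[-0.4,0.2,-2.1],[0,0,0],[0,0,0],[0,0,0]]' --hand '[18,18,18,18]'

```text
t: 25.45
tcp_pos: [0.6259, 0.064, 0.1715]
tool_rot: [0.751, 0.661, 0.002, 0.002]
force: [-0.4, -0.4, -0.7]
finger_gap: 0.32
```

Run:
```python
from h import *
go([.6252,.0643,.097],-8)
```

```text
t 25.45 tcp [0.6259 0.064  0.1715] jaw -7.3 q6 0.05 zaxis [ 0.006 -0.001 -1.   ] gap 0.32 F [-0.4 -0.4 -0.7]
shift [ 0.2 -1.2 74.5] turn 0.7
level rot deg [ 0.34  0.02 -0.  ]
```

Emit:
drive_tool --linear '[[0.3,-0.7,20],[0,0,22],[0,0,14],[0,0,0]]' --rot '[[0.3,0,0.7],[0,0,0],[0,0,0],[0,0,0]]' --hand '[18,18,18,18]'

```text
t: 25.78
tcp_pos: [0.627, 0.0642, 0.1162]
tool_rot: [0.752, 0.659, 0.001, 0.001]
force: [-0.8, -0.2, 0.4]
finger_gap: 0.324
```

Run:
```python
from h import *
go([.6252,.0643,.097],-8)
```

```text
t 25.78 tcp [0.627  0.0642 0.1162] jaw -7.6 q6 0.06 zaxis [ 0.004 -0.    -1.   ] gap 0.324 F [-0.8 -0.2  0.4]
shift [-0.2 -1.9 19.2] turn 0.4
level rot deg [ 0.2 -0.   0. ]
```

Emit:
drive_tool --linear '[[0,-1.5,6],[0,0,6],[0,0,3.5],[0,0,2],[0,0,2]]' --rot '[[0.2,0,0.4],[0,0,0],[0,0,0],[0,0,0],[0,0,0]]' --hand '[18,18,18,18,18]'

```text
t: 26.2
tcp_pos: [0.628, 0.0646, 0.0996]
tool_rot: [0.754, 0.657, 0.002, 0.002]
force: [-0.6, 0.3, -0.3]
finger_gap: 0.322
```

Emit:
drive_tool --linear '[[0,-2,1.5],[0,0,1.5],[0,0,2]]' --rot '[[0.2,0,0],[0,0,0],[0,0,0]]' --hand '[18,18,18]'

```text
t: 26.45
tcp_pos: [0.6264, 0.0649, 0.0983]
tool_rot: [0.754, 0.657, 0.001, 0.001]
force: [-3.5, -1.1, 14.6]
finger_gap: 0.322
```

Contact at 0.098 with 15 N, as expected. I'll release and retreat.

Emit:
drive_tool --linear '[[0,0,0],[0,0,0],[0,0,0],[0,0,0],[0,0,-15],[0,0,-30],[0,0,-30],[0,0,-30],[0,0,-30],[30,0,0],[30,0,0],[30,0,0],[30,0,0],[0,0,0]]' --rot '[[0,0,0],[0,0,0],[0,0,0],[0,0,0],[0,0,0],[0,0,0],[0,0,0],[0,0,0],[0,0,0],[0,0,0],[0,0,0],[0,0,0],[0,0,0],[0,0,0]]' --hand '[50,50,50,50,50,50,50,50,50,50,50,50,50,50]'

```text
t: 27.62
tcp_pos: [0.6438, 0.1856, 0.2404]
tool_rot: [0.756, 0.655, 0.002, 0.001]
force: [0.5, 0.8, 0.4]
finger_gap: 0.585
```

Run:
```python
from h import *
go([.62,.1,.2])
ca,a=snap('scene'); cb,b=snap('side')
for l in ['green_bottle','yellow_bottle','blue_bottle','cuvette_block','red_bottle','amber_bottle']:
  z=0 if l[:3] in('red','amb') else .008
  for n,c in (('scene',ca),('side',cb)):
    for r in cams.spot_point(l,n)[:1]: print(l,n,round(r['score'],2),np.round(atz(c,r['at'],z),3))
A=cv2.resize(a[190:350,240:460],(400,291),interpolation=cv2.INTER_CUBIC); Bm=cv2.resize(b[140:300,220:440],(400,291),interpolation=cv2.INTER_CUBIC)
cv2.imwrite('pics/end.png',np.hstack([A,Bm])[:,:,::-1])
```

```text
t 27.62 tcp [0.6438 0.1856 0.2404] jaw -8.2 q6 0.26 zaxis [ 0.005  0.002 -1.   ] gap 0.585 F [0.5 0.8 0.4]
shift [-88.2 -11.6  40.1] turn None
level rot deg [ 0.26 -0.13  0.  ]
green_bottle scene 0.97 [ 0.617 -0.017  0.008]
green_bottle side 0.57 [ 0.62  -0.014  0.008]
yellow_bottle scene 0.63 [ 0.607 -0.089  0.008]
yellow_bottle side 0.72 [ 0.608 -0.084  0.008]
blue_bottle scene 0.92 [ 0.587 -0.176  0.008]
blue_bottle side 0.69 [ 0.577 -0.169  0.008]
cuvette_block scene 0.72 [0.62  0.066 0.008]
cuvette_block side 0.66 [ 0.58  -0.173  0.008]
red_bottle scene 0.93 [0.456 0.116 0.   ]
red_bottle side 0.81 [0.444 0.13  0.   ]
amber_bottle scene 0.61 [0.505 0.396 0.   ]
amber_bottle side 0.69 [0.509 0.387 0.   ]
```

View pics/end.png

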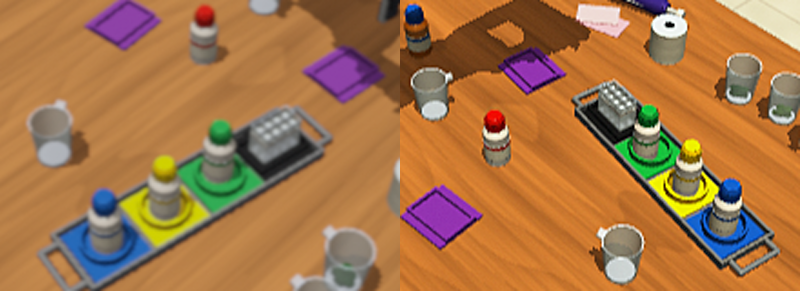

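Both views show the three bottles upright in their own wells, the block upright lengthwise in the black nest, and red and amber where they stood.

```bash
python3 -c "
from station import order; print(order.sign_off())"
```

```text
the job is handed in; nothing more can be done
None
```

The tray is ready and handed in at about 28 s. I placed the green, yellow and blue white-bodied bottles in that order, each in the well of its own colour. The cuvette block went last, lengthwise in the black nest.

**Contact:** Every item was lowered until it touched the plate and then released. Most set down at 13 to 22 N. Green read 34 N at the wrist, because I pressed several times before noticing it had already landed.

**Last checks:**
- The final scene and side pictures show all four items upright inside their rims, with the gripper clear of the tray.
- The red and amber bottles were never touched. Red reads within about 15 mm of its first position and amber within about 15 mm, in line with the detectors' scatter.

**Disagreements:**
- In the last side view the network reported the "cuvette_block" at the blue well. The picture and the scene view, which puts the block at (0.620, 0.066), show that is a false detection.
- The network put the yellow bottle 8 to 13 mm from where I set it down. Its rim leaves 8 mm of play, and the pictures show it inside.

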